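# Load the pendulum carrier and free its clamp

## Robot

A 6-joint arm with a two-finger parallel gripper is mounted at the origin on the work surface. World frame = base frame: x ahead of the robot, y to its left, z up, the work surface at z = 0. Lengths are in m, angles in rad, forces in N, time in s.
With the tool pointing down it reaches from about 0.25 to 0.8 m from the base axis. Payload 8.5 kg.
Tool frame: the origin (TCP) lies on the centre line of the jaws, within the pads' length; the fingertips stand 19 mm ahead of it and the grasp point (between the pads) is the TCP; z points along the fingers, y is the direction in which the jaws open and shut (so a half turn about z gives the same grasp; the last joint's range is limited). The gripper opens to 85 mm and grips with 20 to 120 N. Pads are 22 mm wide; open, the fingers measure 114 mm over their backs; the gripper's body (76 mm by 85 mm) begins 54 mm behind the grasp point. The pads swing forward as they close: fully open they stand 13 mm farther back than shut.
Start: joints at [-1.148, 0.238, -0.013, 1.319, 0, 1.571], TCP at [0.215, -0.479, 0.211] pointing down, gripper open.
Joint ranges: [-2.66, 2.66], [-1.03, 1.9], [-1.14, 1.46], [-1.82, 2.27], [-1.45, 1.34], [-3.14, 3.14]. Speed limits (rad/s): [2.22, 2.22, 2.79, 3.14, 3.14, 3.14].

## Interface

Orientations are given as a unit quaternion [w, x, y, z].
In Python, from bench import manip, capture, get_calibration, ticket gives the robot as it stands. The module is installed in compiled form; this text tells all that it offers.
- The arm moves only by the shell command python3 -m jog 'ROWS' [FORCE]. ROWS is JSON, a list of rows, each a list of 3 entries, a list of its own where there are three numbers: the finger opening in mm, from 0 to 85.4, then the shift along the tool's x, y, z in mm, then the turn, a rotation vector about the tool's x, y, z in degrees. A call has 1 to 8 rows; each row shifts and turns the commanded pose from where the row before left it, along the tool's axes as they then stand; what a row does not reach is not made up. A row lasts 1/12 s, in which the tool goes at most 41.7 mm and 7.16 degrees, less where a joint would pass 70% of its speed; a pose out of reach is approached as far as the arm can. A call with a gripper value outside its range is refused whole. The fingers move at their own pace and stop on an object; FORCE is the grip in N (left out, the last holds). Time passes only in rows, so rows that do not move let the fingers close. It gives the time, the measured TCP pose, the force and the opening at its end, in the units of the state.
- manip.read_state(): the state, without advancing time (a new reading comes with each control period).
- capture(name): name is "side" or "top" or "wrist"; returns the picture (384x512x3 uint8, blue, green, red); there is no depth.
- get_calibration(name): a dict with "fov_y" (degrees; the focal length in pixels is half the picture's height over the tangent of half this angle, whatever the lens; pixels are square), "cx", "cy" (the principal point, pixels), "position" and "rotation" of the camera in the world. Camera axes: x right, y up, looking along -z (the intrinsics and any distortion apply to the point x, -y, -z); pixel columns grow to the right and rows downward; lengths in m; the calibration is good to about 2 mm. A picture is of the moment at which its call begins: read the wrist's pose just before it. get_calibration takes no time and is no camera call; for the wrist camera it gives the pose at the moment of the call.
- ticket.sign_off(): hands the job in, once; it reports no verdict.
The state is a dict: "clock": time; "joints": joint angles; "qd": joint speeds; "effort": joint torques, N m; "ee_pos": TCP position; "orientation": TCP orientation; "ft_force": force on the tool from outside, world axes, zero at the start; "ft_torque": the same for the moment, N m; "opening": opening from 0.0 (shut) to 1.0 (fully open).
Only numpy, scipy, OpenCV 4.12 (cv2) and the standard library are available. Lean on these libraries where they do the work, as an engineer would, in place of code of your own. Each camera call takes 0.05 s, during which the arm holds its last target.

## Task

Fit the aluminium mass plate onto the carrier by lowering it (not dropping it) over the central shaft and the anti-rotation pin together, until it lies flat on the seat, and let go of it. Then, on the release unit, slide the safety catch fully aside and push the button it uncovered all the way down, leaving the plate seated and the catch open. Do not disturb the other things on the bench.

Things in the scene. Friction and masses are not known exactly. Their poses are not given: they have to be found in the camera images.
- plate: loose aluminium mass plate, 150 (x) x 90 (y) x 16 mm, 0.7 kg give or take a fifth, with a round hub of 46 mm diameter standing 36 mm up from its centre (52 mm overall height). A 20 mm bore runs down through hub and plate; a second hole, 15 mm, goes through the plate on its +x side. Origin: centre of the underside, on the bore's axis; z up. It starts lying flat on the bench. Grip it by the hub, from above
- plate_pinhole (a point): centre of the plate's 15 mm pin hole, at the underside, 50 mm from the plate's origin along its +x
- carrier: fixed aluminium carrier, a 170 (x) x 110 (y) mm slab on four feet whose flat top (the seat) is 30 mm above the bench. At its centre stands a 16 mm shaft reaching 45 mm above the seat; 50 mm from it along +x stands a 10 mm anti-rotation pin reaching 28 mm above the seat; both have tapered tips. Origin: on the shaft's axis at bench level; z up. It stands to the left or to the right of the plate, with the release unit on the other side
- carrier_seat (a point): foot of the carrier's central shaft, at the seat's level: the plate's origin comes here when it is seated
- carrier_pin (a point): foot of the anti-rotation pin, at the seat's level: the plate's pin hole comes here when it is seated
- unit: fixed white release unit, a box of 120 (x) x 230 (y) x 60 mm with two low rails (14 mm high, 88 mm apart) along its y on top. Origin: centre of its underside; z up. The button lies between the rails, 50 mm from the centre on the -y side; the catch slides along the unit's +y
- catch (a joint): slide of the safety catch along the unit's +y: 0 = covering the button, 0.08 m = fully open (end stop). The catch is a steel plate 114 x 70 x 7 mm (70 along the slide), its upper face 82 mm above the bench, with an upright fin in the middle: 14 mm thick along the slide, 60 mm long across it, 38 mm high. It moves against about 3 N of friction and stays where it is left. It may start up to 8 mm open
- catch_fin (a point): middle of the fin's top edge, 120 mm above the bench; it moves with the catch
- button (a joint): travel of the release button downwards: 0 = up, 0.010 m = all the way down. It needs about 4 N, has no spring-back and stays down where it is pushed
- button_top (a point): centre of the button's flat top face: a black button of 40 mm diameter, 72 mm above the bench when up, 62 mm when down; hidden under the catch at the start
- shield_box: bystander: loose aluminium box, 84 x 134 x 53 mm; origin: centre of its underside
- amplifier: bystander: loose black finned electronics box, 90 x 110 x 54 mm; origin: centre of its underside
- profile: bystander: loose aluminium bar, 30 x 160 x 30 mm, its length along y; origin: centre of its underside
Things that resemble listed ones, but are neither listed nor needed, are in the scene too. What is shaped like the plate but blue or purple is not meant. Leave any pink look-alike of the carrier alone.

How it is judged:
By the outcome, as a careful person would: the job done as asked, in the order asked, and still so for the second after the job is handed in, with the robot touching nothing.
It also fails if it takes over 64 s, if anything falls off the work surface, if the arm or the gripper's body presses on something with over 40 N, if the wrist force passes 120 N, or if a joint passes its speed limit or range.

## Working session

There is one attempt and no reset: what is moved stays moved. The work goes in short steps, Python scripts to look and compute and a shell command to move; the robot and the scene stay as the last step left them, time stands still between calls to the robot, and variables do not carry over. Pictures are saved under pics/ and viewed, and the job is handed in when it is done.

```bash
mkdir -p pics; ls; python3 - <<'E'
from bench import manip,capture,get_calibration
import cv2
for n in("side","top","wrist"):
    c=get_calibration(n);print(n,c)
    cv2.imwrite(f"pics/{n}0.png",capture(n))
print(manip.read_state())
E
```

```text
pics
side {'fov_y': 50.49073268562595, 'cx': 250.89842560825065, 'cy': 184.4553992758994, 'position': array([ 0.52484673, -0.94938376,  0.63773819]), 'rotation': array([ 0.87455828,  0.48445765, -0.00545037, -0.02046678])}
top {'fov_y': 53.56780938843022, 'cx': 255.56325819211574, 'cy': 188.06273160936016, 'position': array([ 0.39035079, -0.07042485,  1.03948266]), 'rotation': array([-0.70233704, -0.04321095,  0.06200324,  0.70782138])}
wrist {'fov_y': 62.62448938315816, 'cx': 251.137032941378, 'cy': 192.0778173999014, 'position': array([ 0.280109  , -0.44979228,  0.37348726]), 'rotation': array([ 0.83127741, -0.1191839 ,  0.07788117, -0.53731516])}
{'clock': 0.15, 'joints': array([-1.14801598e+00,  2.38649106e-01, -1.40363397e-02,  1.31919272e+00,
       -3.16467878e-05,  1.57080678e+00]), 'qd': array([ 1.01942800e-03,  6.31738304e-04,  1.61182047e-03, -6.84531565e-05,
       -8.37962777e-04, -1.11013634e-04]), 'effort': array([ 3.25373394e-04, -5.39078665e+01,  3.46598268e+01,  1.44957830e-02,
        2.75456927e-05, -8.33685505e-06]), 'ee_pos': array([ 0.21526313, -0.47848182,  0.21063155]), 'orientation': array([-5.25557665e-04,  9.77741126e-01,  2.09814196e-01, -1.28969209e-04]), 'ft_force': array([-0.46375572,  0.31354327, -0.8973857 ]), 'ft_torque': array([-3.31688976e-02, -3.66244303e-02,  2.43396312e-05]), 'opening': 0.9996431529542096}
```

View pics/top0.png

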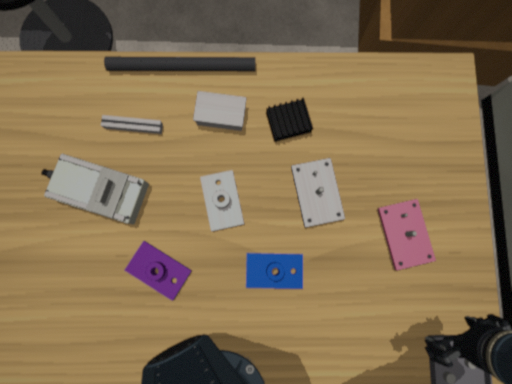

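View pics/side0.png

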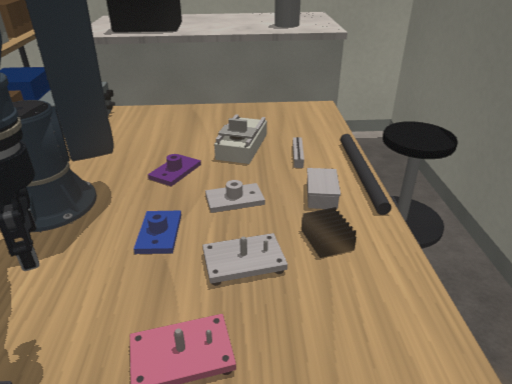

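View pics/wrist0.png

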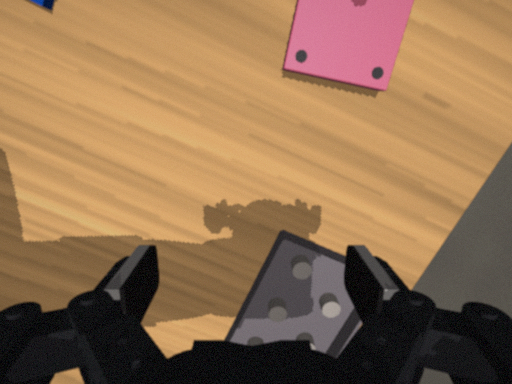

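The top view shows the plate at about (221,200), the carrier at (319,192), the unit at (97,188) with the fin near (107,190), and the amplifier, box and profile behind. Blue, purple and pink are decoys. I'll write helpers next and get rough positions.

```bash
cat > h.py <<'E'
import numpy as np, cv2
from scipy.spatial.transform import Rotation as R
from bench import manip,capture,get_calibration
def rot(q): return R.from_quat([q[1],q[2],q[3],q[0]])
def ray(c,u,v):
    f=192/np.tan(np.radians(c['fov_y'])/2)
    d=np.array([(u-c['cx'])/f,-(v-c['cy'])/f,-1.])
    return np.array(c['position']),rot(c['rotation']).apply(d)
def onz(c,u,v,z):
    p,d=ray(c,u,v); return p+d*(z-p[2])/d[2]
def proj(c,P):
    f=192/np.tan(np.radians(c['fov_y'])/2)
    q=rot(c['rotation']).inv().apply(np.array(P)-c['position'])
    return np.array([c['cx']+f*q[0]/-q[2], c['cy']-f*q[1]/-q[2]])
def st():
    s=manip.read_state(); Rm=rot(s['orientation']).as_matrix()
    return s,np.array(s['ee_pos']),Rm
def snap(n,fn,sc=1):
    c=get_calibration(n); im=capture(n); cv2.imwrite('pics/'+fn,im); return c,im
E
python3 - <<'E'
from h import *
im=cv2.imread('pics/top0.png')
cv2.imwrite('pics/topz.png',cv2.resize(im[140:310,30:350],None,fx=2.5,fy=2.5,interpolation=cv2.INTER_CUBIC))
c=get_calibration('top')
for n,u,v,z in[('plate hub',221.5,199,.052),('pinhole',218,182,.016),('shaft',319.5,192,.075),('pin',315,174,.058),('fin',106,190,.12),('box',220,111,.053),('amp',289,119,.054),('prof',131,125,.03),('blue',275,271,.052),('purple',157,271,.05),('pink',410,234,.07)]:
    print(n,onz(c,u,v,z).round(3))
s,p,Rm=st();print(Rm.round(3))
cw=get_calibration('wrist'); print((Rm.T@(cw['position']-p)).round(4),(Rm.T@rot(cw['rotation']).as_matrix()).round(3))
# where TCP appears
print(proj(cw,p),proj(cw,p+[0,0,-.2]))
E
```

```text
plate hub [ 0.51  -0.008  0.052]
pinhole [0.561 0.004 0.016]
shaft [ 0.524 -0.261  0.075]
pin [ 0.574 -0.254  0.058]
fin [0.526 0.266 0.12 ]
box [ 0.749 -0.003  0.053]
amp [ 0.726 -0.19   0.054]
prof [0.718 0.24  0.03 ]
blue [ 0.325 -0.145  0.052]
purple [0.328 0.154 0.05 ]
pink [ 0.415 -0.491  0.07 ]
[[ 0.912  0.41  -0.   ]
 [ 0.41  -0.912  0.001]
 [-0.    -0.001 -1.   ]]
[ 0.0709  0.0003 -0.1629] [[ 0.     0.959  0.282]
 [ 1.    -0.     0.   ]
 [ 0.     0.282 -0.959]]
[250.62964879 231.66029679] [251.10427107 162.71150459]
```

View pics/topz.png

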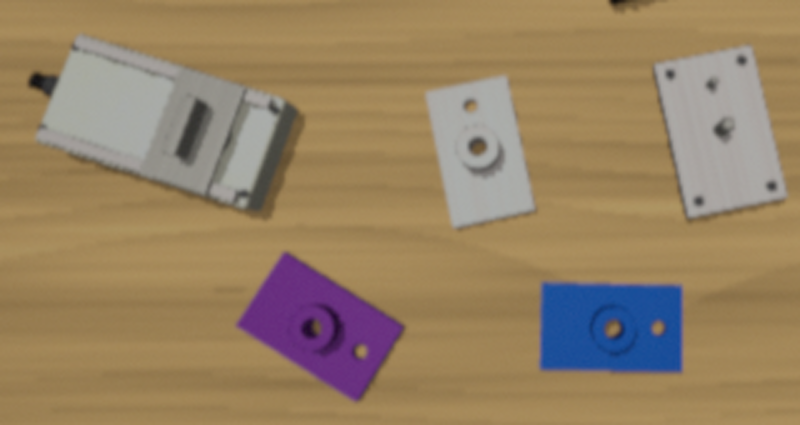

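```bash
python3 -m jog '[[85,[31,-6,0],[0,0,0]],[85,[31,-6,0],[0,0,0]],[85,[31,-6,0],[0,0,0]],[85,[31,-6,0],[0,0,0]],[85,[31,-6,0],[0,0,0]],[85,[31,-6,0],[0,0,0]],[85,[31,-6,0],[0,0,0]],[85,[31,-6,0],[0,0,0]]]'
python3 -m jog '[[85,[31,-6,0],[0,0,0]],[85,[31,-6,0],[0,0,0]],[85,[31,-6,0],[0,0,0]],[85,[31,-6,0],[0,0,0]],[85,[0,0,0],[0,0,5]],[85,[0,0,0],[0,0,5]],[85,[0,0,0],[0,0,5]],[85,[0,0,0],[0,0,0]]]'
```

```text
clock: 0.82
ee_pos: [0.4229, -0.332, 0.2109]
orientation: [-0.0, 0.978, 0.21, -0.0]
ft_force: [0.8, -0.2, -0.2]
opening: 0.994
clock: 1.48
ee_pos: [0.5252, -0.2601, 0.2106]
orientation: [-0.0, 0.997, 0.079, -0.0]
ft_force: [-0.2, 0.5, -0.0]
opening: 0.995
```

```bash
python3 - <<'E'
from h import *
c,im=snap('wrist','w1.png')
s,p,Rm=st();print(p.round(4),Rm.round(3).tolist(),s['clock'])
E
```

```text
[ 0.525  -0.2602  0.2107] [[0.987, 0.162, -0.001], [0.162, -0.987, 0.0], [-0.001, -0.0, -1.0]] 1.5333
```

View pics/w1.png

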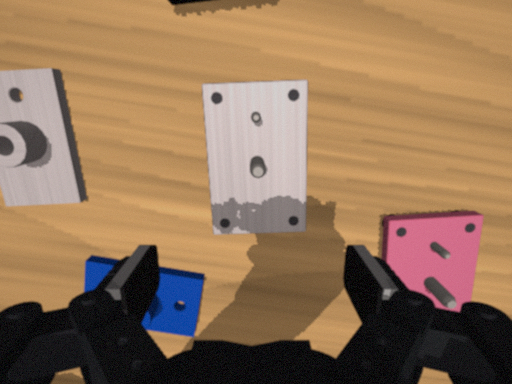

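```bash
python3 - <<'E'
from h import *
im=cv2.imread('pics/w1.png')
cv2.imwrite('pics/w1z.png',cv2.resize(im[70:250,190:330],None,fx=4,fy=3.3,interpolation=cv2.INTER_CUBIC)[:600])
cv2.imwrite('pics/w1y.png',cv2.resize(im[95:195,225:295],None,fx=6,fy=6,interpolation=cv2.INTER_CUBIC)[:600])
c=get_calibration('wrist')
# dark screw holes
g=cv2.cvtColor(im,cv2.COLOR_BGR2GRAY)
for (u,v) in [(216,98),(293,95),(293,221),(225,223)]:
    w=g[v-9:v+10,u-9:u+10].astype(float); m=np.clip(np.median(w)*.62-w,0,None)
    yy,xx=np.mgrid[v-9:v+10,u-9:u+10]; cu,cv_=(xx*m).sum()/m.sum(),(yy*m).sum()/m.sum()
    print(cu.round(2),cv_.round(2),onz(c,cu,cv_,.030).round(4))
E
```

```text
216.27 97.62 [ 0.5909 -0.2129  0.03  ]
293.15 94.59 [ 0.6068 -0.2915  0.03  ]
293.05 220.35 [ 0.4694 -0.3192  0.03  ]
224.45 222.65 [ 0.4536 -0.2407  0.03  ]
```

View pics/w1y.png

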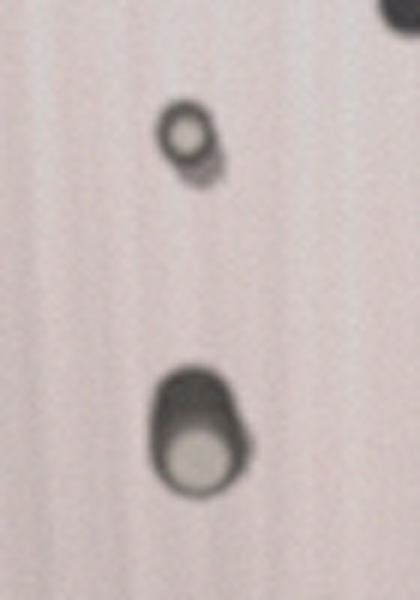

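```bash
python3 - <<'E'
from h import *
c=get_calibration('wrist')
a=onz(c,257.5,171,.075);b=onz(c,255.5,117,.058);print(a,b,np.linalg.norm((b-a)[:2]),np.degrees(np.arctan2(b[1]-a[1],b[0]-a[0])))
t=.0
C=np.array([.5302,-.2661,.03]);y=np.radians(11.4)
print(proj(c,C),proj(c,C+[0,0,.045]), proj(c,C+[.05*np.cos(y),.05*np.sin(y),.028]))
E
```

```text
[ 0.53047197 -0.26598672  0.075     ] [ 0.5794886  -0.25599146  0.058     ] 0.050025338245616044 11.525496754982006
[256.8017539  162.35519475] [257.56826979 171.28988938] [255.68152361 117.32440933]
```

```bash
python3 -m jog '[[85,[4,-35,0],[0,0,0]],[85,[4,-35,0],[0,0,0]],[85,[4,-35,0],[0,0,0]],[85,[4,-35,0],[0,0,0]],[85,[4,-35,0],[0,0,0]],[85,[4,-35,0],[0,0,0]],[85,[4,-35,0],[0,0,0]],[85,[0,0,0],[0,0,0]]]'
python3 - <<'E'
from h import *
c,im=snap('wrist','w2.png')
s,p,Rm=st();print(p.round(4),Rm.round(3).tolist(),s['clock'])
E
```

```text
clock: 2.2
ee_pos: [0.5128, -0.0095, 0.2113]
orientation: [-0.001, 0.996, 0.084, 0.0]
ft_force: [0.3, 0.1, -0.3]
opening: 0.998
[ 0.5131 -0.0116  0.2113] [[0.986, 0.167, 0.0], [0.167, -0.986, 0.0], [0.0, -0.0, -1.0]] 2.25
```

View pics/w2.png

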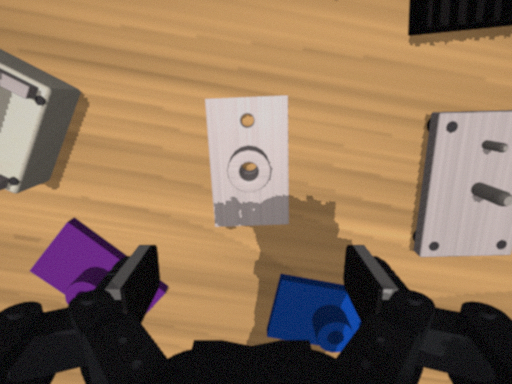

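```bash
python3 - <<'E'
from h import *
c,im=snap('wrist','w3.png')
s,p,Rm=st();print(p.round(4),Rm.round(3).tolist())
x0,y0=200,85
z=cv2.resize(im[y0:y0+145,x0:x0+100],None,fx=4,fy=4,interpolation=cv2.INTER_CUBIC);cv2.imwrite('pics/w3z.png',z)
hsv=cv2.cvtColor(im,cv2.COLOR_BGR2HSV); m=((hsv[...,1]<75)&(hsv[...,2]>45)).astype(np.uint8)
m[:, :200]=0;m[:,300:]=0;m[:90]=0;m[240:]=0
k,_=cv2.findContours(m,cv2.RETR_EXTERNAL,cv2.CHAIN_APPROX_NONE);k=max(k,key=cv2.contourArea)
k=cv2.convexHull(k).reshape(-1,2)
P=np.array([onz(c,u,v,.016)[:2] for u,v in k]).astype(np.float32)*1000
r=cv2.minAreaRect(P);print(r)
# holes
E
```

```text
[ 0.5133 -0.013   0.2112] [[0.986, 0.165, 0.0], [0.165, -0.986, -0.0], [0.0, 0.0, -1.0]]
((511.2283020019531, -6.877899169921875), (150.82269287109375, 90.65591430664062), 12.090327262878418)
```

View pics/w3z.png

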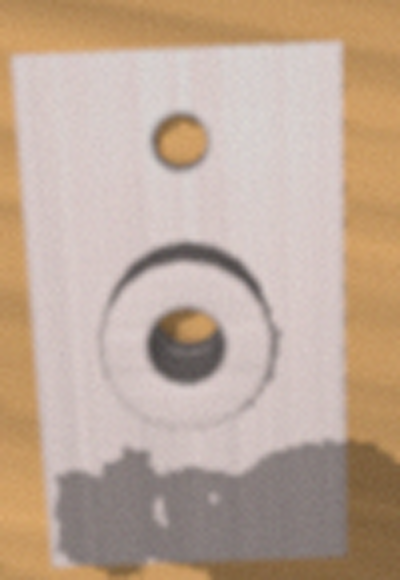

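```bash
python3 - <<'E'
from h import *
c,im=snap('wrist','w4.png')
s,p,Rm=st();print(p.round(4),s['clock'],abs(s['qd']).max())
print('bore',onz(c,246.6,171.1,.052),'pin',onz(c,244.9,120.1,.016),'hub',onz(c,200+186/4,85+345/4,.052))
im0=cv2.imread('pics/w3.png');print(cv2.phaseCorrelate(np.float32(im0[90:230,200:300,0]),np.float32(im[90:230,200:300,0])))
E
```

```text
[ 0.5134 -0.014   0.2112] 2.35 0.030416477251166862
bore [ 0.51179003 -0.00896827  0.052     ] pin [0.56051004 0.00142963 0.016     ] hub [ 0.51161481 -0.00889121  0.052     ]
((-1.2604329517356518, -0.01834864623859289), 1.0625667874018352)
```

```bash
python3 -m jog '[[85,[0,0,0],[0,0,0]],[85,[0,0,0],[0,0,0]],[85,[0,0,0],[0,0,0]],[85,[0,0,0],[0,0,0]],[85,[0,0,0],[0,0,0]],[85,[0,0,0],[0,0,0]]]'
python3 - <<'E'
from h import *
c,im=snap('wrist','w5.png')
s,p,Rm=st();print(p.round(4),Rm.round(4).tolist(),s['clock'],abs(s['qd']).max())
im0=cv2.imread('pics/w3.png');d=cv2.phaseCorrelate(np.float32(im0[90:230,200:300,0]),np.float32(im[90:230,200:300,0]))[0];print(d)
b=onz(c,246.6+d[0],171.1+d[1],.052);q=onz(c,244.9+d[0],120.1+d[1],.016);print(b,q,np.linalg.norm((q-b)[:2]),np.degrees(np.arctan2(q[1]-b[1],q[0]-b[0])))
hsv=cv2.cvtColor(im,cv2.COLOR_BGR2HSV); m=((hsv[...,1]<75)&(hsv[...,2]>45)).astype(np.uint8)
m[:, :195]=0;m[:,300:]=0;m[:90]=0;m[240:]=0
k,_=cv2.findContours(m,cv2.RETR_EXTERNAL,cv2.CHAIN_APPROX_NONE);k=max(k,key=cv2.contourArea)
k=cv2.convexHull(k).reshape(-1,2)
P=np.array([onz(c,u,v,.016)[:2] for u,v in k]).astype(np.float32)*1000
print(cv2.minAreaRect(P))
z=cv2.resize(im[85:230,195:295],None,fx=4,fy=4,interpolation=cv2.INTER_CUBIC);cv2.imwrite('pics/w5z.png',z)
E
```

```text
clock: 2.85
ee_pos: [0.5135, -0.0145, 0.2111]
orientation: [-0.0, 0.997, 0.08, -0.0]
ft_force: [-0.2, 0.3, -0.2]
opening: 0.994
[ 0.5135 -0.0144  0.2111] [[0.9871, 0.1599, -0.0001], [0.1599, -0.9871, 0.0001], [-0.0001, -0.0001, -1.0]] 2.9 0.003723984187386076
(-3.048327208967841, -0.16965654633283123)
[ 0.51164385 -0.00724318  0.052     ] [0.56036071 0.00306748 0.016     ] 0.04979600982316052 11.949990396177833
((511.23602294921875, -6.545528411865234), (150.7306671142578, 90.7465591430664), 11.958818435668945)
```

View pics/w5z.png

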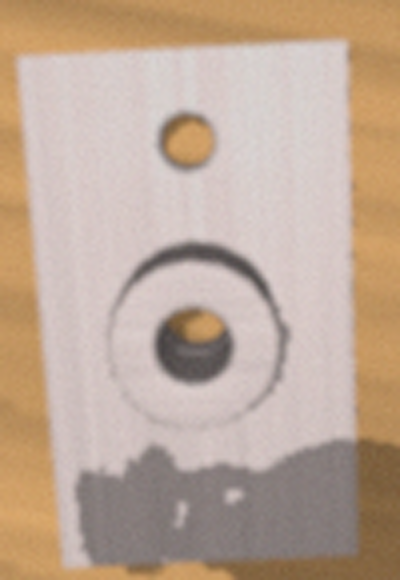

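```bash
python3 - <<'E'
from h import *
c=get_calibration('wrist');im=cv2.imread('pics/w5.png')
C=np.array([.5303,-.2660,.03]);y=np.radians(11.5)
x0,y0=410,100
z=cv2.resize(im[y0:y0+160,x0:],None,fx=5,fy=3.6,interpolation=cv2.INTER_CUBIC)
pts=[C+[0,0,.045],C+[.05*np.cos(y),.05*np.sin(y),.028]]
for a,b in((70,40),(70,-40),(-70,-40),(-70,40)):
    pts.append(C+np.array([a*np.cos(y)-b*np.sin(y),a*np.sin(y)+b*np.cos(y),0])/1000)
for P in pts:
    u=proj(c,P);print(u.round(1));cv2.drawMarker(z,(int((u[0]-x0+.5)*5),int((u[1]-y0+.5)*3.6)),(0,0,255),cv2.MARKER_CROSS,16,1)
cv2.imwrite('pics/w5c.png',z)
E
```

```text
[503.5 198.7]
[499.7 145.9]
[445.6 125. ]
[521.1 121.9]
[497.5 242. ]
[429.9 244.4]
```

View pics/w5c.png

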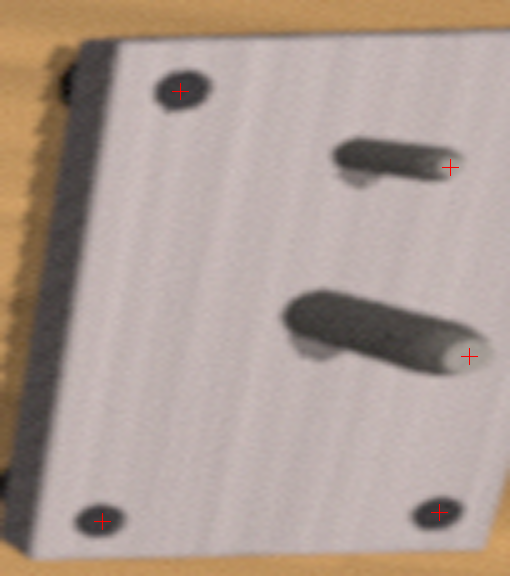

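```bash
python3 -m jog '[[85,[-0.7,-7.6,20],[0,0,0]],[85,[0,0,22],[0,0,0]],[85,[0,0,22],[0,0,0]],[85,[0,0,22],[0,0,0]],[85,[0,0,22],[0,0,0]],[85,[0,0,22],[0,0,0]],[85,[0,0,0],[0,0,0]],[85,[0,0,0],[0,0,0]]]'
python3 -m jog '[[85,[0,0,15],[0,0,0]],[85,[0,0,15],[0,0,0]],[85,[0,0,12],[0,0,0]],[85,[0,0,0],[0,0,0]],[85,[0,0,0],[0,0,0]],[85,[0,0,0],[0,0,0]],[85,[0,0,0],[0,0,0]],[85,[0,0,0],[0,0,0]]]'
```

```text
clock: 3.57
ee_pos: [0.5108, -0.0067, 0.0807]
orientation: [-0.0, 0.997, 0.08, -0.001]
ft_force: [1.1, -0.1, -0.2]
opening: 0.995
clock: 4.23
ee_pos: [0.5123, -0.0067, 0.0401]
orientation: [0.0, 0.997, 0.08, 0.001]
ft_force: [-0.7, -0.9, -0.5]
opening: 0.996
```

```bash
python3 -m jog '[[70,[0,0,0],[0,0,0]],[60,[0,0,0],[0,0,0]],[52,[0,0,0],[0,0,0]],[48,[0,0,0],[0,0,0]],[40,[0,0,0],[0,0,0]],[38,[0,0,0],[0,0,0]],[38,[0,0,0],[0,0,0]],[38,[0,0,0],[0,0,0]]]' 60
python3 - <<'E'
from h import *
c,im=snap('wrist','w6.png');s,p,Rm=st();print(p,s['opening'],s['ft_force'])
E
```

```text
clock: 4.9
ee_pos: [0.5115, -0.0067, 0.0391]
orientation: [-0.0, 0.997, 0.08, -0.0]
ft_force: [0.4, 0.2, -0.7]
opening: 0.443
[ 0.51151306 -0.00670742  0.03907824] 0.4429751940269079 [ 0.46642218 -0.97602133 -1.08609483]
```

View pics/w6.png

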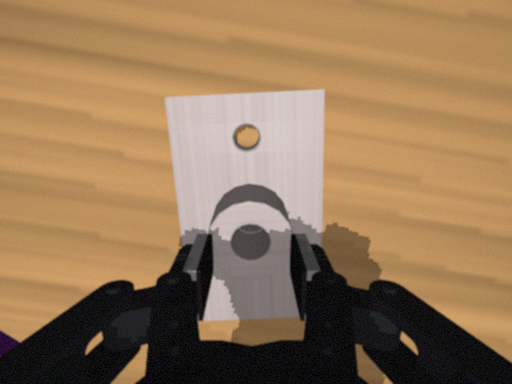

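```bash
python3 -m jog '[[30,[0,0,0],[0,0,0]],[20,[0,0,0],[0,0,0]],[10,[0,0,0],[0,0,0]],[10,[0,0,0],[0,0,0]]]' 60
python3 - <<'E'
from h import *
c,im=snap('wrist','w7.png');s,p,Rm=st();print(p,s['opening'],s['ft_force'])
E
```

```text
clock: 5.28
ee_pos: [0.5115, -0.0067, 0.0391]
orientation: [-0.0, 0.997, 0.08, -0.0]
ft_force: [-0.2, 0.3, -0.4]
opening: 0.12
[ 0.51154728 -0.00669332  0.03910117] 0.11684445373805219 [-0.42738346 -0.31889352 -0.07182529]
```

View pics/w7.png

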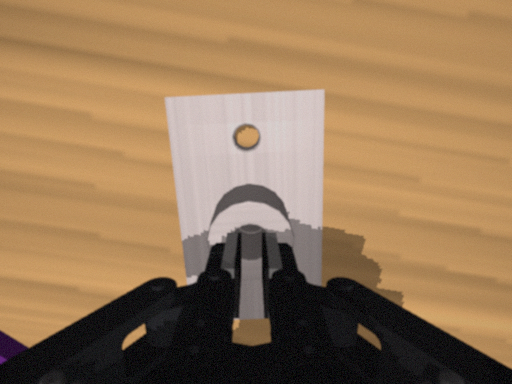

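```bash
python3 - <<'E'
from h import *
c,im=snap('side','s1.png');s,p,Rm=st()
u=proj(c,p);print(u,proj(c,p+Rm[:,2]*.019))
x,y=170,110
z=cv2.resize(im[y:y+120,x:x+150],None,fx=5,fy=5,interpolation=cv2.INTER_CUBIC);cv2.drawMarker(z,tuple(int(a) for a in ((u-[x,y]+.5)*5)),(0,0,255));cv2.imwrite('pics/s1z.png',z)
E
```

```text
[234.16940373 187.53148576] [234.38967967 193.32795386]
```

View pics/s1z.png

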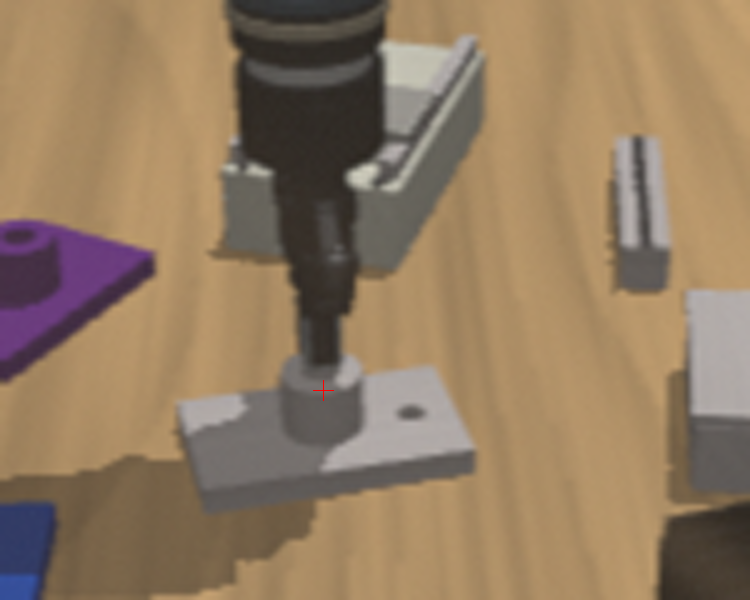

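The side view shows the closed fingers ending on top of the hub, around (234,183), although the reported TCP is z = 0.039. So the fingertips sit about 30 mm higher than the stated tool geometry. I'll open, descend in guarded steps and check with the cameras.

```bash
python3 -m jog '[[85,[0,0,-4],[0,0,0]],[85,[0,0,0],[0,0,0]],[85,[0,0,0],[0,0,0]],[85,[0,0,0],[0,0,0]],[85,[0,0,0],[0,0,0]],[85,[0,0,0],[0,0,0]],[85,[0,0,0],[0,0,0]],[85,[0,0,0],[0,0,0]]]'
python3 -m jog '[[85,[0,0,6],[0,0,0]],[85,[0,0,6],[0,0,0]],[85,[0,0,6],[0,0,0]],[85,[0,0,0],[0,0,0]],[85,[0,0,0],[0,0,0]],[85,[0,0,0],[0,0,0]]]'
python3 - <<'E'
from h import *
c,im=snap('side','s2.png');s,p,Rm=st();print(p)
u=proj(c,p)
x,y=170,110
z=cv2.resize(im[y:y+120,x:x+150],None,fx=5,fy=5,interpolation=cv2.INTER_CUBIC);cv2.drawMarker(z,tuple(int(a) for a in ((u-[x,y]+.5)*5)),(0,0,255));cv2.imwrite('pics/s2z.png',z)
c,im=snap('wrist','w8.png')
c,im=snap('top','t8.png')
E
```

```text
clock: 6.05
ee_pos: [0.5115, -0.0067, 0.0431]
orientation: [-0.0, 0.997, 0.08, -0.0]
ft_force: [-0.0, 0.9, 0.3]
opening: 0.999
clock: 6.55
ee_pos: [0.5115, -0.0067, 0.025]
orientation: [-0.0, 0.997, 0.08, -0.0]
ft_force: [-0.6, -0.5, 0.1]
opening: 0.997
[ 0.51163736 -0.00671013  0.0251345 ]
```

View pics/s2z.png

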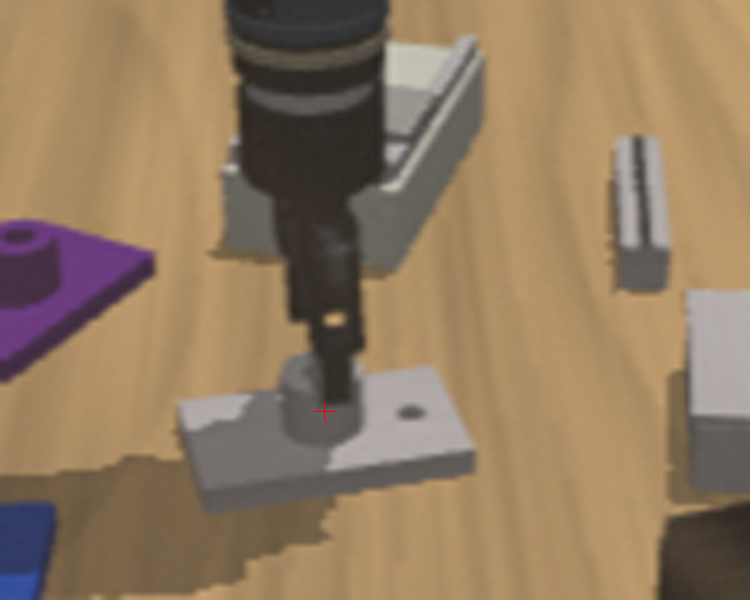

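View pics/w8.png

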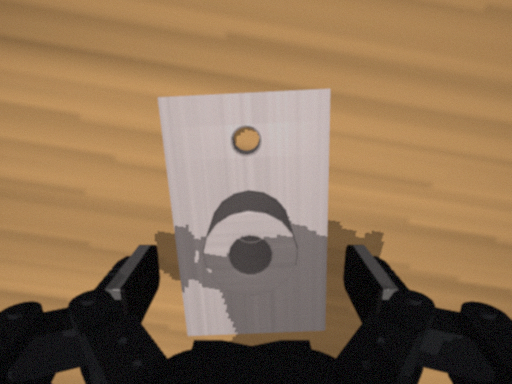

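```bash
python3 - <<'E'
from h import *
c=get_calibration('side')
for y in(-.049,-.055):
  p,d=ray(c,236.9,190.3); t=(y-p[1])/d[1]; print(p+t*d)
E
```

```text
[ 0.51904164 -0.049       0.05705873]
[ 0.51908032 -0.055       0.06092828]
```

```bash
python3 -m jog '[[85,[0,0,6],[0,0,0]],[85,[0,0,6],[0,0,0]],[85,[0,0,6],[0,0,0]],[85,[0,0,4],[0,0,0]],[85,[0,0,0],[0,0,0]],[85,[0,0,0],[0,0,0]],[85,[0,0,0],[0,0,0]]]'
python3 -m jog '[[70,[0,0,0],[0,0,0]],[60,[0,0,0],[0,0,0]],[54,[0,0,0],[0,0,0]],[49,[0,0,0],[0,0,0]],[44,[0,0,0],[0,0,0]],[38,[0,0,0],[0,0,0]],[38,[0,0,0],[0,0,0]],[38,[0,0,0],[0,0,0]]]' 60
python3 - <<'E'
from h import *
c,im=snap('side','s3.png');s,p,Rm=st();print(p,s['ft_force'],s['opening'])
x,y=170,110
z=cv2.resize(im[y:y+120,x:x+150],None,fx=4,fy=4,interpolation=cv2.INTER_CUBIC);cv2.imwrite('pics/s3z.png',z)
c,im=snap('wrist','w9.png')
E
```

```text
clock: 7.28
ee_pos: [0.5116, -0.0067, 0.0031]
orientation: [-0.0, 0.997, 0.08, -0.0]
ft_force: [0.2, 1.0, -0.0]
opening: 0.994
clock: 7.95
ee_pos: [0.5117, -0.0063, 0.0038]
orientation: [-0.001, 0.997, 0.08, 0.0]
ft_force: [-3.3, 2.1, 6.0]
opening: 0.527
[ 0.51162875 -0.00625914  0.00374019] [-2.32138652  1.69171456  8.173542  ] 0.5230982969138861
```

View pics/s3z.png

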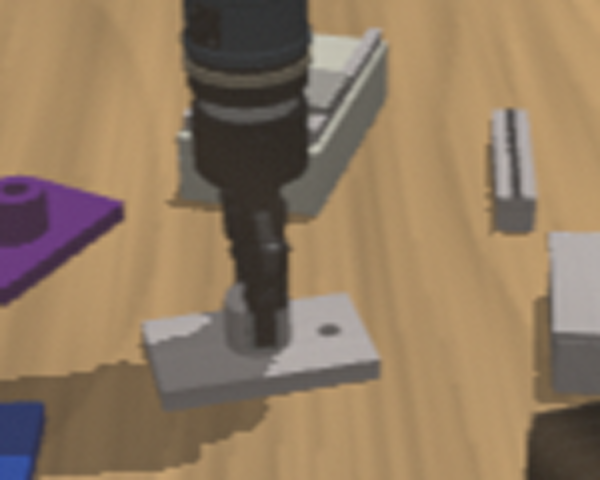

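View pics/w9.png

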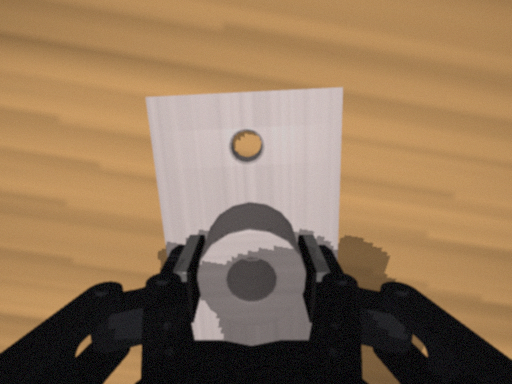

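```bash
python3 -m jog '[[38,[0,0,-3],[0,0,0]],[38,[0,0,-5],[0,0,0]],[38,[0,0,-10],[0,0,0]],[38,[0,0,-12],[0,0,0]],[38,[0,0,0],[0,0,0]],[38,[0,0,0],[0,0,0]],[38,[0,0,0],[0,0,0]]]'
python3 - <<'E'
from h import *
c,im=snap('side','s4.png');s,p,Rm=st();print(p,s['ft_force'],s['ft_torque'],s['opening'])
x,y=170,90
z=cv2.resize(im[y:y+140,x:x+150],None,fx=4,fy=4,interpolation=cv2.INTER_CUBIC);cv2.imwrite('pics/s4z.png',z)
c,im=snap('wrist','w10.png')
E
```

```text
clock: 8.63
ee_pos: [0.5113, -0.0067, 0.0329]
orientation: [-0.0, 0.997, 0.08, -0.0]
ft_force: [-0.5, 0.0, -8.8]
opening: 0.525
[ 0.5110546  -0.00671089  0.03264147] [ 0.30605123  0.15344612 -7.68290132] [-0.05894362 -0.03100497 -0.01437811] 0.5259061171212618
```

View pics/s4z.png

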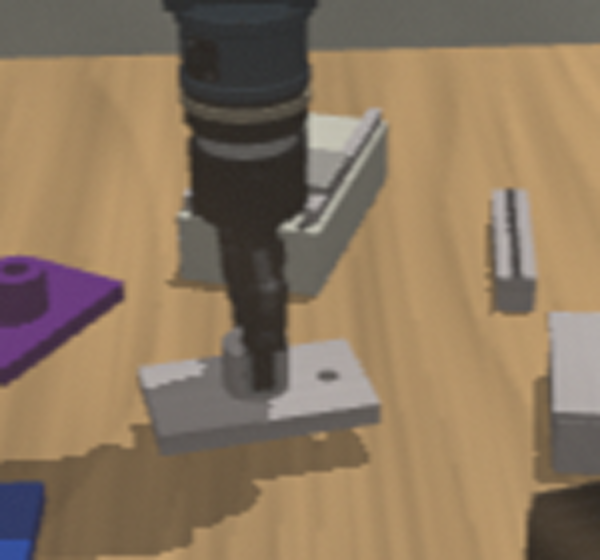

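View pics/w10.png

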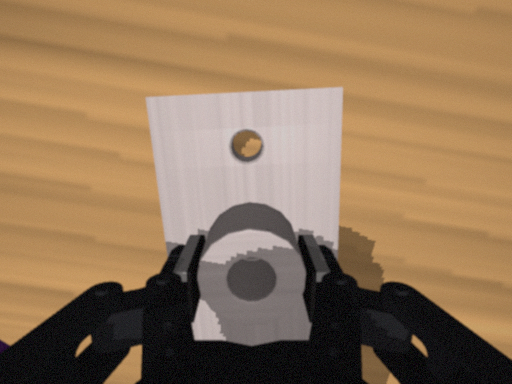

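```bash
python3 - <<'E'
from h import *
c=get_calibration('wrist');s,p,Rm=st();im=cv2.imread('pics/w10.png')
z0=p[2]-.0037
z=cv2.resize(im[80:345,140:350],None,fx=2.25,fy=2.25,interpolation=cv2.INTER_CUBIC);cv2.imwrite('pics/w10z.png',z)
for n,u,v,h in(('bore',251.5,280,.052),('pin',246.5,145,.016),('cTL',147.5,97,.016),('cTR',342,87.5,.016)):
    P=onz(c,u,v,z0+h);print(n,P.round(4),(Rm.T@(P-p)).round(4))
E
```

```text
bore [ 0.5107 -0.0075  0.0808] [-0.0005  0.0007 -0.0483]
pin [0.5602 0.003  0.0448] [ 0.0502 -0.0017 -0.0124]
cTL [0.5746 0.0511 0.0448] [ 0.072  -0.0468 -0.0124]
cTR [ 0.5928 -0.0356  0.0448] [ 0.0762  0.0417 -0.0124]
```

View pics/w10z.png

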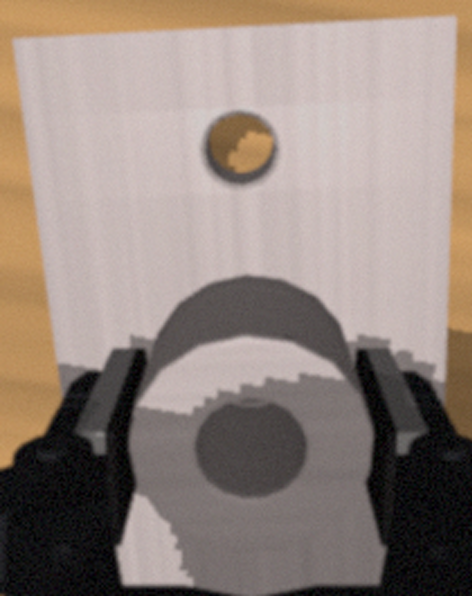

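```bash
python3 -m jog '[[38,[0,0,-8],[0,0,0]],[38,[0,0,-14],[0,0,0]],[38,[0,0,-16],[0,0,0]],[38,[0,0,-16],[0,0,0]],[38,[0,0,-14],[0,0,0]],[38,[0,0,-8],[0,0,0]],[38,[0,10,-4],[0,0,0.4]],[38,[0,18,0],[0,0,0]]]'
python3 -m jog '[[38,[-3,28,0],[0,0,0]],[38,[-3,31,0],[0,0,0]],[38,[-3,31,0],[0,0,0]],[38,[-4,31,0],[0,0,0]],[38,[-4,31,0],[0,0,0]],[38,[-3,31,0],[0,0,0]],[38,[-2.6,25,0],[0,0,0]],[38,[0,15,0],[0,0,0]]]'
python3 -m jog '[[38,[0,7.4,0],[0,0,0]],[38,[0,0,0],[0,0,0]],[38,[0,0,0],[0,0,0]],[38,[0,0,0],[0,0,0]],[38,[0,0,0],[0,0,0]],[38,[0,0,0],[0,0,0]],[38,[0,0,0],[0,0,0]],[38,[0,0,0],[0,0,0]]]'
python3 - <<'E'
from h import *
c,im=snap('wrist','w11.png');s,p,Rm=st();print(p.round(4),Rm.round(4).tolist(),s['ft_force'],s['clock'])
z0=p[2]-.0037;R_=Rm
P=p+R_@np.array([-.0004,.0006,0]);print('origin',P)
C=np.array([.5303,-.2660,.03]);y=np.radians(11.5);pin=C+[.05*np.cos(y),.05*np.sin(y),.028]
print(proj(c,C+[0,0,.045]),proj(c,pin),proj(c,C+[.05*np.cos(y),.05*np.sin(y),0]))
for n,u,v,h in(('bore',251.3,279.3,.052),('pin',246.7,145.1,.016)): print(n,onz(c,u,v,z0+h).round(4))
snap('side','s11.png')
E
```

```text
clock: 9.4
ee_pos: [0.5162, -0.0338, 0.114]
orientation: [-0.0, 0.997, 0.078, 0.001]
ft_force: [0.7, 0.1, -8.6]
opening: 0.527
clock: 10.07
ee_pos: [0.527, -0.2615, 0.1123]
orientation: [0.0, 0.997, 0.076, -0.001]
ft_force: [-0.8, 0.5, -8.0]
opening: 0.524
clock: 10.73
ee_pos: [0.5291, -0.265, 0.1132]
orientation: [-0.0, 0.997, 0.077, 0.0]
ft_force: [0.6, 0.7, -8.1]
opening: 0.522
[ 0.529  -0.2651  0.1132] [[0.9881, 0.1541, 0.0001], [0.1541, -0.9881, 0.0001], [0.0001, -0.0, -1.0]] [ 0.38969375  0.12708623 -7.83333964] 10.7833
origin [ 0.52872644 -0.26575226  0.11322715]
[252.1974148  207.46047949] [248.83576591 129.90604683] [249.10151826 126.51597649]
bore [ 0.529  -0.2656  0.1615]
pin [ 0.5783 -0.2557  0.1255]
```

View pics/w11.png

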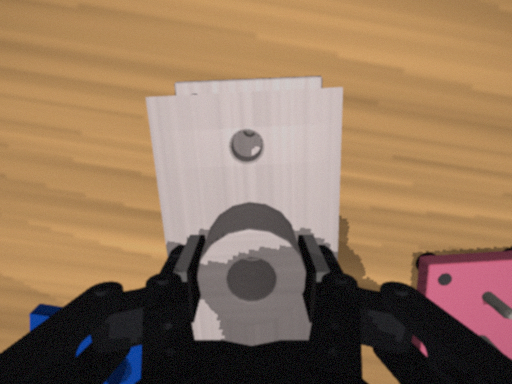

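View pics/s11.png

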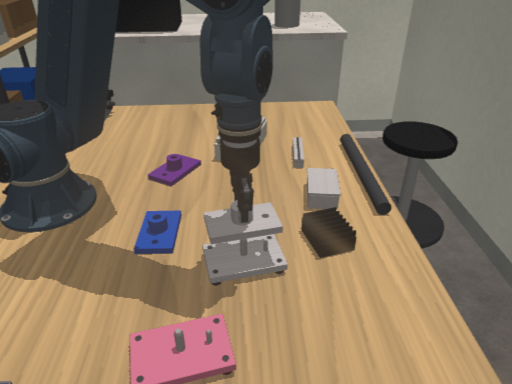

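```bash
python3 -m jog '[[38,[1.5,0.6,0],[0,0,0]],[38,[0,0,8],[0,0,0]],[38,[0,0,8],[0,0,0]],[38,[0,0,8],[0,0,0]],[38,[0,0,6],[0,0,0]],[38,[0,0,0],[0,0,0]],[38,[0,0,0],[0,0,0]],[38,[0,0,0],[0,0,0]]]'
python3 -m jog '[[38,[0,0,0],[0,0,0]],[38,[0,0,0],[0,0,0]],[38,[0,0,0],[0,0,0]],[38,[0,0,0],[0,0,0]]]'
python3 - <<'E'
from h import *
c,im=snap('wrist','w12.png');s,p,Rm=st();print(p.round(4),s['ft_force'],s['clock'])
z0=p[2]-.0037
C=np.array([.5303,-.2660,.03]);y=np.radians(11.5);pin=C+[.05*np.cos(y),.05*np.sin(y),.028]
for n,u,v,h in(('bore',251.3,279.3,.052),('pin',246.7,145.1,.016)): print(n,onz(c,u,v,z0+h).round(4))
print(C,pin,proj(c,pin))
cv2.imwrite('pics/w12z.png',cv2.resize(im[80:345,140:350],None,fx=2.25,fy=2.25,interpolation=cv2.INTER_CUBIC))
E
```

```text
clock: 11.5
ee_pos: [0.5306, -0.2659, 0.0831]
orientation: [-0.0, 0.997, 0.077, 0.0]
ft_force: [0.6, 0.2, -7.1]
opening: 0.526
clock: 11.83
ee_pos: [0.5306, -0.2659, 0.0833]
orientation: [0.0, 0.997, 0.077, 0.0]
ft_force: [0.3, -0.4, -7.3]
opening: 0.524
[ 0.5306 -0.2659  0.0833] [ 0.48884785 -0.34623299 -7.65685823] 11.8833
bore [ 0.5305 -0.2665  0.1316]
pin [ 0.5798 -0.2567  0.0956]
[ 0.5303 -0.266   0.03  ] [ 0.57929624 -0.2560316   0.058     ] [246.3836497  137.04133085]
```

View pics/w12z.png

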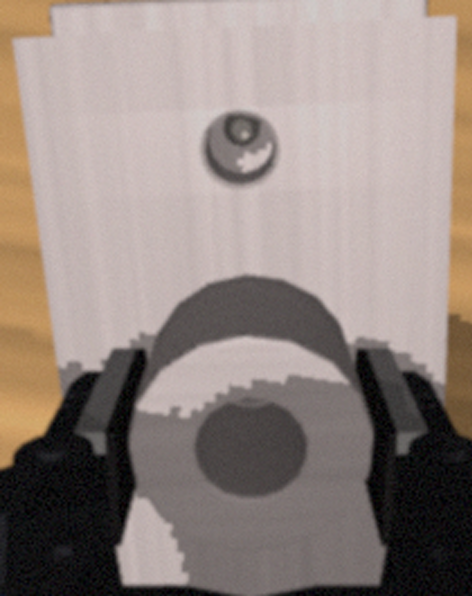

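```bash
python3 -m jog '[[38,[0,0,4],[0,0,0]],[38,[0,0,4],[0,0,0]],[38,[0,0,4],[0,0,0]],[38,[0,0,4],[0,0,0]],[38,[0,0,0],[0,0,0]],[38,[0,0,0],[0,0,0]]]'
python3 -m jog '[[38,[0,0,4],[0,0,0]],[38,[0,0,4],[0,0,0]],[38,[0,0,4],[0,0,0]],[38,[0,0,0],[0,0,0]],[38,[0,0,0],[0,0,0]]]'
python3 - <<'E'
from h import *
c,im=snap('wrist','w13.png');s,p,Rm=st();print(p.round(4),s['ft_force'],s['clock'])
cv2.imwrite('pics/w13z.png',cv2.resize(im[80:345,140:350],None,fx=2.25,fy=2.25,interpolation=cv2.INTER_CUBIC))
E
```

```text
clock: 12.38
ee_pos: [0.5302, -0.2657, 0.0666]
orientation: [-0.0, 0.997, 0.077, -0.0]
ft_force: [0.0, 0.1, -8.5]
opening: 0.521
clock: 12.8
ee_pos: [0.5302, -0.2657, 0.0547]
orientation: [-0.0, 0.997, 0.077, -0.0]
ft_force: [-0.3, 0.3, -8.0]
opening: 0.524
[ 0.5304 -0.2658  0.055 ] [ 0.70115278 -0.12483092 -7.85625404] 12.85
```

View pics/w13z.png

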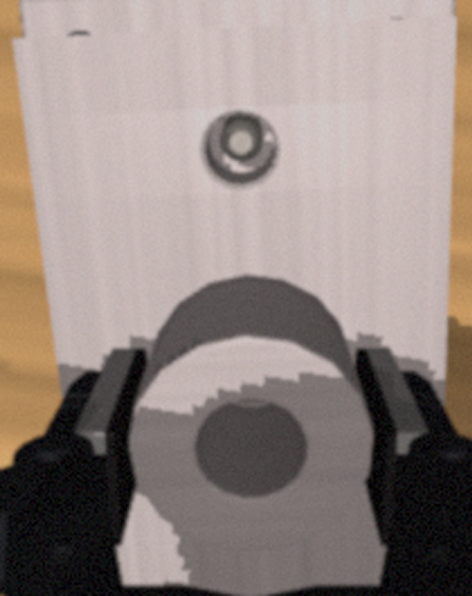

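```bash
python3 -m jog '[[38,[0,0,4],[0,0,0]],[38,[0,0,4],[0,0,0]],[38,[0,0,4],[0,0,0]],[38,[0,0,4],[0,0,0]],[38,[0,0,2],[0,0,0]],[38,[0,0,0],[0,0,0]],[38,[0,0,0],[0,0,0]]]'
python3 -m jog '[[38,[0,0,1],[0,0,0]],[38,[0,0,0],[0,0,0]],[38,[0,0,1],[0,0,0]],[38,[0,0,0],[0,0,0]]]'
python3 -m jog '[[38,[0,0,1],[0,0,0]],[38,[0,0,0],[0,0,0]],[38,[0,0,0],[0,0,0]]]'
```

```text
clock: 13.43
ee_pos: [0.5304, -0.2658, 0.0369]
orientation: [-0.0, 0.997, 0.077, -0.0]
ft_force: [-0.1, -0.1, -8.2]
opening: 0.519
clock: 13.77
ee_pos: [0.5305, -0.2659, 0.0351]
orientation: [-0.0, 0.997, 0.077, 0.0]
ft_force: [0.5, 0.4, -8.7]
opening: 0.525
clock: 14.02
ee_pos: [0.5305, -0.2659, 0.0341]
orientation: [-0.0, 0.997, 0.077, -0.0]
ft_force: [-0.5, -0.6, -8.3]
opening: 0.528
```

```bash
python3 -m jog '[[38,[0,0,0.5],[0,0,0]],[38,[0,0,0],[0,0,0]],[38,[0,0,0],[0,0,0]]]'
python3 -m jog '[[38,[0,0,0.5],[0,0,0]],[38,[0,0,0],[0,0,0]],[38,[0,0,0],[0,0,0]]]'
python3 -m jog '[[38,[0,0,0.5],[0,0,0]],[38,[0,0,0],[0,0,0]],[38,[0,0,0],[0,0,0]]]'
```

```text
clock: 14.27
ee_pos: [0.5305, -0.2659, 0.0339]
orientation: [0.0, 0.997, 0.077, 0.0]
ft_force: [-2.2, 0.6, -2.7]
opening: 0.524
clock: 14.52
ee_pos: [0.5306, -0.266, 0.0338]
orientation: [0.0, 0.997, 0.077, 0.0]
ft_force: [-3.7, 0.7, 6.5]
opening: 0.52
clock: 14.77
ee_pos: [0.5306, -0.266, 0.0338]
orientation: [0.0, 0.997, 0.077, 0.0]
ft_force: [-6.7, 1.1, 9.8]
opening: 0.523
```

```bash
python3 -m jog '[[50,[0,0,-0.5],[0,0,0]],[60,[0,0,0],[0,0,0]],[75,[0,0,0],[0,0,0]],[85,[0,0,0],[0,0,0]],[85,[0,0,0],[0,0,0]],[85,[0,0,0],[0,0,0]],[85,[0,0,0],[0,0,0]]]'
python3 - <<'E'
from h import *
c,im=snap('wrist','w14.png');s,p,Rm=st();print(p.round(4),s['ft_force'],s['opening'])
c,im=snap('side','s14.png');cv2.imwrite('pics/s14z.png',cv2.resize(im[170:310,180:330],None,fx=4,fy=4,interpolation=cv2.INTER_CUBIC))
E
```

```text
clock: 15.35
ee_pos: [0.5305, -0.2659, 0.033]
orientation: [-0.0, 0.997, 0.077, -0.0]
ft_force: [0.5, 0.1, -0.9]
opening: 0.996
[ 0.5305 -0.2659  0.033 ] [-0.8080603   0.75957197  0.22078531] 0.9937451160883904
```

View pics/w14.png

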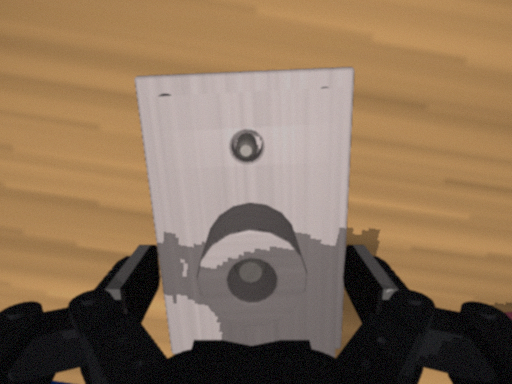

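View pics/s14z.png

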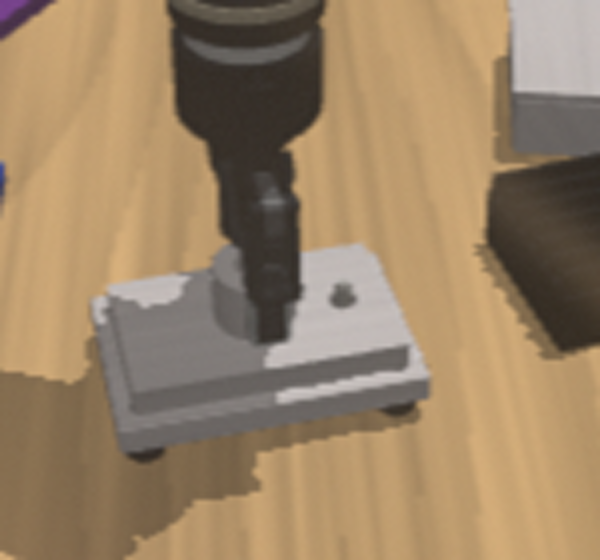

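```bash
python3 -m jog '[[85,[0,0,-5],[0,0,0]],[85,[0,0,-15],[0,0,0]],[85,[0,0,-25],[0,0,0]],[85,[0,0,-30],[0,0,0]],[85,[0,0,-30],[0,0,0]],[85,[0,0,-30],[0,0,0]],[85,[0,0,-20],[0,0,0]],[85,[0,0,-15],[0,0,0]]]'
python3 -m jog '[[85,[5.4,-34.8,0],[0,0,0]],[85,[5.4,-34.8,0],[0,0,0]],[85,[5.4,-34.8,0],[0,0,0]],[85,[5.4,-34.8,0],[0,0,0]],[85,[5.4,-34.8,0],[0,0,0]],[85,[5.4,-34.8,0],[0,0,0]],[85,[5.4,-34.8,0],[0,0,0]],[85,[5.4,-34.8,0],[0,0,0]]]'
python3 -m jog '[[85,[5.4,-34.8,0],[0,0,0]],[85,[5.4,-34.8,0],[0,0,0]],[85,[5.4,-34.8,0],[0,0,0]],[85,[5.4,-34.8,0],[0,0,0]],[85,[5.4,-34.8,0],[0,0,0]],[85,[5.4,-34.8,0],[0,0,0]],[85,[5.4,-34.8,0],[0,0,0]],[85,[0,0,0],[0,0,0]]]'
python3 -m jog '[[85,[0,0,0],[0,0,5.4]],[85,[0,0,0],[0,0,5.4]],[85,[0,0,0],[0,0,5.4]],[85,[0,0,0],[0,0,5.4]],[85,[0,0,0],[0,0,5.4]],[85,[0,0,0],[0,0,0]],[85,[0,0,0],[0,0,0]],[85,[0,0,0],[0,0,0]]]'
python3 -m jog '[[85,[0,0,0],[0,0,0]],[85,[0,0,0],[0,0,0]],[85,[0,0,0],[0,0,0]],[85,[0,0,0],[0,0,0]]]'
python3 - <<'E'
from h import *
c,im=snap('wrist','w15.png');s,p,Rm=st();print(p.round(4),Rm.round(4).tolist(),abs(s['qd']).max(),s['clock'])
E
```

```text
clock: 16.12
ee_pos: [0.5311, -0.2662, 0.2062]
orientation: [0.001, 0.997, 0.077, 0.001]
ft_force: [0.7, -0.2, -0.8]
opening: 0.997
clock: 16.78
ee_pos: [0.5302, 0.0175, 0.2037]
orientation: [-0.0, 0.997, 0.077, 0.0]
ft_force: [0.3, 0.4, 0.0]
opening: 0.996
clock: 17.45
ee_pos: [0.5399, 0.1839, 0.2087]
orientation: [-0.035, 0.989, 0.144, -0.005]
ft_force: [-0.2, -0.6, 0.3]
opening: 0.996
clock: 18.12
ee_pos: [0.5535, 0.0609, 0.2089]
orientation: [-0.081, 0.996, 0.006, -0.027]
ft_force: [-0.1, -0.2, -0.1]
opening: 1.0
clock: 18.45
ee_pos: [0.5535, 0.0619, 0.2088]
orientation: [-0.081, 0.996, 0.006, -0.027]
ft_force: [0.3, -0.1, 0.2]
opening: 0.998
[0.5535 0.0618 0.2087] [[0.9985, 0.0082, -0.0548], [0.0169, -0.9868, 0.161], [-0.0527, -0.1617, -0.9854]] 0.005160609630752802 18.5
```

View pics/w15.png

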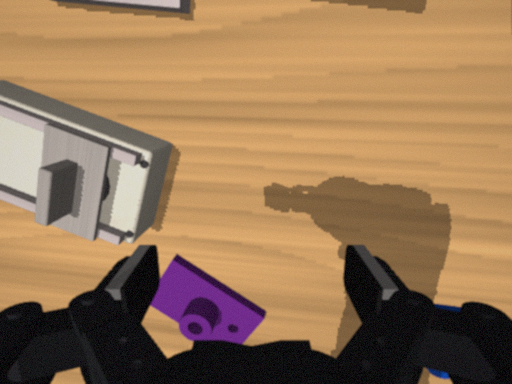

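```bash
python3 - <<'E'
from h import *
s,p,Rm=st();print(s['joints'].round(3),s['qd'].round(3))
print(np.degrees(rot(s['orientation']).as_rotvec()))
# z-down correction in tool axes
zt=np.array([0,0,-1.]);cur=Rm[:,2];ax=np.cross(cur,zt);print('tool-turn deg',np.degrees(Rm.T@ax))
E
```

```text
[0.016 0.334 0.103 1.393 0.163 3.141] [-0.005 -0.001  0.001 -0.     0.002  0.001]
[-170.64519647   -1.07806558    4.61964565]
tool-turn deg [-9.26412645e+00  3.02105853e+00  3.32205177e-17]
```

```bash
python3 -m jog '[[85,[0,0,0],[0,0,-6]],[85,[0,0,0],[0,0,-6]],[85,[0,0,0],[0,0,-6]],[85,[0,0,0],[0,0,-6]],[85,[0,0,0],[0,0,-6]],[85,[0,0,0],[0,0,-6]],[85,[0,0,0],[0,0,0]],[85,[0,0,0],[0,0,0]]]'
python3 - <<'E'
from h import *
s,p,Rm=st();print(p,s['joints'].round(3))
zt=np.array([0,0,-1.]);cur=Rm[:,2];ax=np.cross(cur,zt);print('tool-turn deg',np.degrees(Rm.T@ax));print(Rm.round(3))
E
```

```text
clock: 19.17
ee_pos: [0.5536, 0.0613, 0.2087]
orientation: [-0.085, 0.946, 0.312, -0.001]
ft_force: [-0.1, 0.3, -0.9]
opening: 0.997
[0.55356067 0.06134514 0.20868168] [0.015 0.334 0.103 1.393 0.163 2.516]
tool-turn deg [-9.28224697e+00 -2.97099437e+00 -4.27440137e-17]
[[ 0.805  0.59  -0.055]
 [ 0.591 -0.791  0.161]
 [ 0.052 -0.162 -0.985]]
```

```bash
python3 -m jog '[[85,[0,0,0],[-4.64,-1.49,0]],[85,[0,0,0],[-4.64,-1.49,0]],[85,[0,0,0],[0,0,-6]],[85,[0,0,0],[0,0,-6]],[85,[0,0,0],[0,0,-6]],[85,[0,0,0],[0,0,-6]],[85,[0,0,0],[0,0,-6]],[85,[0,0,0],[0,0,-6]]]'
python3 -m jog '[[85,[0,0,0],[0,0,0]],[85,[0,0,0],[0,0,0]],[85,[0,0,0],[0,0,0]],[85,[0,0,0],[0,0,0]]]'
python3 - <<'E'
from h import *
s,p,Rm=st();print(p,s['joints'].round(3))
zt=np.array([0,0,-1.]);cur=Rm[:,2];ax=np.cross(cur,zt);print('tool-turn deg',np.degrees(Rm.T@ax));print(Rm.round(3))
D=np.array([.531,.20,.215])-p;print(Rm.T@D*1000)
E
```

```text
clock: 19.83
ee_pos: [0.5536, 0.0613, 0.2087]
orientation: [-0.0, 0.805, 0.593, 0.0]
ft_force: [-1.0, -0.4, 0.0]
opening: 0.996
clock: 20.17
ee_pos: [0.5536, 0.0612, 0.2087]
orientation: [-0.0, 0.807, 0.591, 0.0]
ft_force: [-0.5, -0.3, 0.1]
opening: 0.998
[0.55357829 0.06117271 0.20868759] [1.100e-01 2.940e-01 5.800e-02 1.334e+00 1.000e-03 1.986e+00]
tool-turn deg [-1.05047989e-02 -5.23113506e-02  7.07909538e-23]
[[ 0.301  0.954  0.   ]
 [ 0.954 -0.301  0.001]
 [ 0.001 -0.    -1.   ]]
[125.58147374 -63.35351826  -6.18614535]
```

```bash
python3 -m jog '[[85,[24,-12,-1],[0,0,0]],[85,[26,-13,-1],[0,0,0]],[85,[26,-13,-1],[0,0,0]],[85,[26,-13,-1],[0,0,0]],[85,[24,-12,-1],[0,0,0]],[85,[0,0,0],[0,0,0]],[85,[0,0,0],[0,0,0]],[85,[0,0,0],[0,0,0]]]'
python3 -m jog '[[85,[0,0,0],[0,0,0]],[85,[0,0,0],[0,0,0]],[85,[0,0,0],[0,0,0]],[85,[0,0,0],[0,0,0]]]'
python3 - <<'E'
from h import *
c,im=snap('wrist','w16.png');s,p,Rm=st();print(p.round(4),Rm.round(4).tolist(),abs(s['qd']).max(),s['clock'])
E
```

```text
clock: 20.83
ee_pos: [0.5309, 0.2, 0.2137]
orientation: [-0.0, 0.806, 0.592, 0.0]
ft_force: [0.8, 0.1, -1.0]
opening: 0.998
clock: 21.17
ee_pos: [0.5312, 0.1995, 0.2138]
orientation: [-0.0, 0.806, 0.592, 0.0]
ft_force: [-0.1, 0.3, -0.3]
opening: 0.997
[0.5312 0.1996 0.2139] [[0.2991, 0.9542, 0.0002], [0.9542, -0.2991, 0.0009], [0.0009, -0.0001, -1.0]] 0.001989682326902301 21.2167
```

View pics/w16.png

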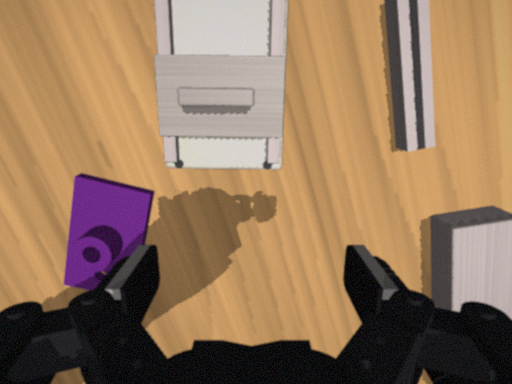

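```bash
python3 - <<'E'
from h import *
c=get_calibration('wrist');im=cv2.imread('pics/w16.png')
cv2.imwrite('pics/w16z.png',cv2.resize(im[40:180,145:300],None,fx=4,fy=4,interpolation=cv2.INTER_CUBIC))
E
```

```text
(no output)
```

View pics/w16z.png

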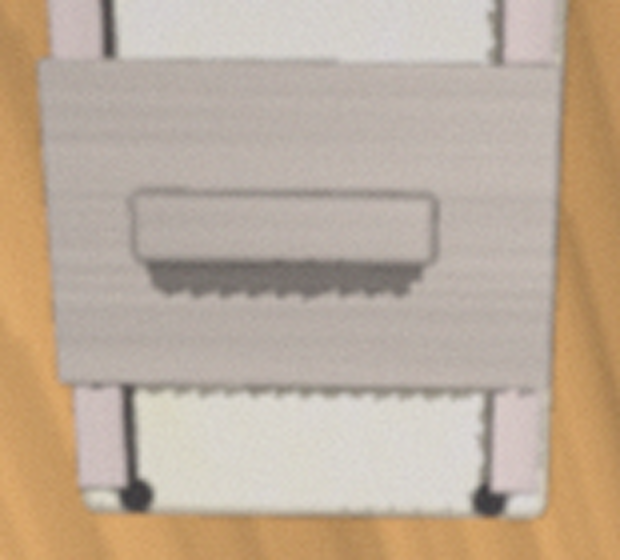

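```bash
python3 - <<'E'
from h import *
c=get_calibration('wrist');s,p,Rm=st()
def P(zx,zy,z): return onz(c,145+zx/4-.4,40+zy/4-.4,z)
F=[P(*q,.12) for q in((131,190),(437,192),(436,262),(134,260))]
K=[P(*q,.082) for q in((40,58),(561,66),(547,387),(58,383))]
U=[P(*q,.060) for q in((84,512),(547,516))]
for n,A in(('fin',F),('catch',K),('uend',U)):
    A=np.array(A);print(n,A.mean(0).round(4),'tool',(Rm.T@(A.mean(0)-p)*1000).round(1),[np.linalg.norm(A[i]-A[i-1]).round(4) for i in range(len(A))])
f=np.array(F);k=np.array(K)
for a in(f[0]-f[1],f[3]-f[2],k[0]-k[1],k[3]-k[2],k[1]-k[2],k[0]-k[3]):print(np.degrees(np.arctan2(a[1],a[0])).round(1))
E
```

```text
fin [0.5264 0.278  0.12  ] tool [ 73.3 -28.   93.9] [np.float64(0.013), np.float64(0.0591), np.float64(0.013), np.float64(0.0592)]
catch [0.5261 0.2779 0.082 ] tool [ 73.1 -28.2 131.9] [np.float64(0.0694), np.float64(0.1125), np.float64(0.0687), np.float64(0.1131)]
uend [0.5049 0.2116 0.06  ] tool [  3.4 -28.6 153.9] [np.float64(0.1184), np.float64(0.1184)]
162.2
162.2
161.8
162.1
71.6
71.1
```

```bash
python3 -m jog '[[0,[12,-9,0],[0,0,0]],[0,[14,-10,10],[0,0,0]],[0,[12,-9,20],[0,0,0]],[0,[0,0,20],[0,0,0]],[0,[0,0,20],[0,0,0]],[0,[0,0,20],[0,0,0]],[0,[0,0,0],[0,0,0]],[0,[0,0,0],[0,0,0]]]' 60
python3 -m jog '[[0,[0,0,15],[0,0,0]],[0,[0,0,15],[0,0,0]],[0,[0,0,0],[0,0,0]],[0,[0,0,0],[0,0,0]],[0,[0,0,0],[0,0,0]],[0,[0,0,0],[0,0,0]]]' 60
python3 - <<'E'
from h import *
c,im=snap('wrist','w17.png');s,p,Rm=st();print(p.round(4),s['ft_force'],s['opening'],s['clock'])
c,im=snap('side','s17.png');cv2.imwrite('pics/s17z.png',cv2.resize(im[60:180,170:320],None,fx=5,fy=5,interpolation=cv2.INTER_CUBIC))
E
```

```text
clock: 21.88
ee_pos: [0.5151, 0.2444, 0.1234]
orientation: [-0.001, 0.806, 0.592, -0.001]
ft_force: [0.4, -0.2, -0.2]
opening: -0.0
clock: 22.38
ee_pos: [0.5165, 0.2452, 0.0953]
orientation: [-0.0, 0.806, 0.592, 0.001]
ft_force: [0.3, -0.5, 0.2]
opening: 0.001
[0.5163 0.2452 0.0951] [-0.17975026  0.77860877  0.53340478] -0.0005481364703061556 22.4333
```

View pics/w17.png

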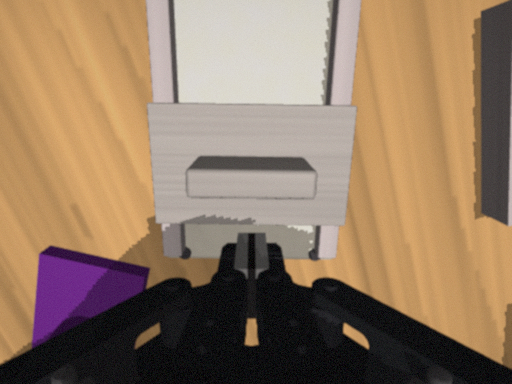

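View pics/s17z.png

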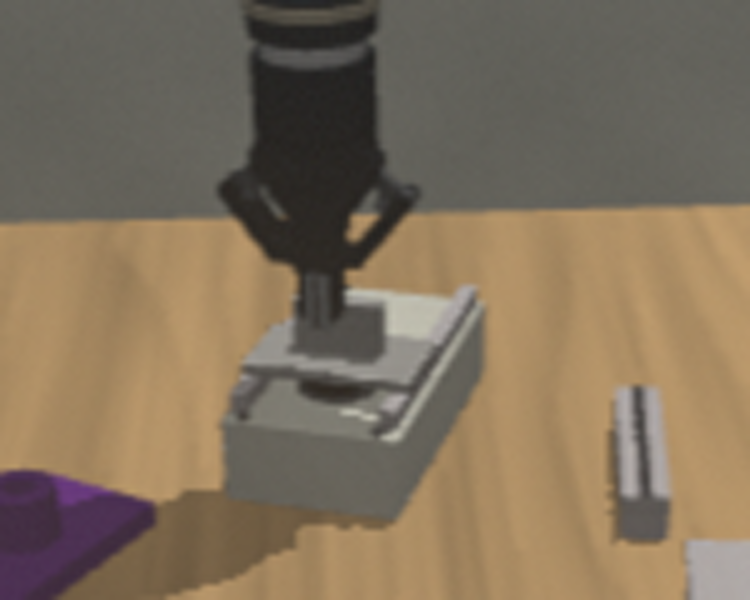

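```bash
python3 - <<'E'
from h import *
c=get_calibration('side');p,d=ray(c,233.6,124.8)
for y in(.238,.245):print(p+d*(y-p[1])/d[1])
s,p,Rm=st();print((Rm.T@(np.array([.5263,.278,.12])-p)*1000).round(1))
E
```

```text
[0.51381244 0.238      0.11751727]
[0.51374739 0.245      0.1144504 ]
[ 34.4  -0.1 -25. ]
```

```bash
python3 -m jog '[[0,[0,0,8],[0,0,0]],[0,[0,0,7],[0,0,0]],[0,[0,0,0],[0,0,0]],[0,[8,0,0],[0,0,0]],[0,[5,0,0],[0,0,0]],[0,[5,0,0],[0,0,0]],[0,[5,0,0],[0,0,0]],[0,[5,0,0],[0,0,0]]]'
python3 -m jog '[[0,[5,0,0],[0,0,0]],[0,[5,0,0],[0,0,0]],[0,[0,0,0],[0,0,0]]]'
python3 - <<'E'
from h import *
c,im=snap('wrist','w18.png');s,p,Rm=st();print(p.round(4),s['ft_force'])
E
```

```text
clock: 23.15
ee_pos: [0.5243, 0.2718, 0.0789]
orientation: [0.0, 0.806, 0.592, 0.0]
ft_force: [0.9, -3.9, 1.2]
opening: 0.003
clock: 23.4
ee_pos: [0.5274, 0.2823, 0.0789]
orientation: [-0.001, 0.806, 0.593, 0.001]
ft_force: [-1.1, -0.7, -0.2]
opening: 0.0
[0.527  0.2822 0.0788] [ 0.46525945 -0.38392508  0.19060663]
```

View pics/w18.png

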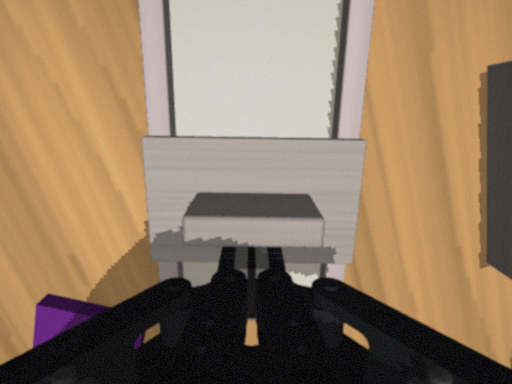

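```bash
python3 -m jog '[[0,[5,0,0],[0,0,0]],[0,[6,0,0],[0,0,0]],[0,[6,0,0],[0,0,0]],[0,[6,0,0],[0,0,0]],[0,[6,0,0],[0,0,0]],[0,[6,0,0],[0,0,0]],[0,[6,0,0],[0,0,0]],[0,[4,0,0],[0,0,0]]]'
python3 -m jog '[[0,[2,0,0],[0,0,0]],[0,[0,0,0],[0,0,0]],[0,[0,0,0],[0,0,0]]]'
python3 -m jog '[[0,[2,0,0],[0,0,0]],[0,[0,0,0],[0,0,0]],[0,[0,0,0],[0,0,0]]]'
python3 -m jog '[[0,[2,0,0],[0,0,0]],[0,[0,0,0],[0,0,0]],[0,[0,0,0],[0,0,0]]]'
```

```text
clock: 24.12
ee_pos: [0.5408, 0.325, 0.0788]
orientation: [-0.0, 0.806, 0.592, 0.001]
ft_force: [1.9, -4.1, 0.1]
opening: -0.001
clock: 24.37
ee_pos: [0.5408, 0.3267, 0.079]
orientation: [-0.001, 0.805, 0.593, 0.001]
ft_force: [0.2, -0.2, -0.2]
opening: 0.004
clock: 24.62
ee_pos: [0.5413, 0.3281, 0.079]
orientation: [-0.001, 0.806, 0.592, 0.0]
ft_force: [-1.1, -0.6, -0.8]
opening: 0.002
clock: 24.87
ee_pos: [0.5419, 0.3299, 0.0789]
orientation: [-0.0, 0.806, 0.592, 0.0]
ft_force: [-2.4, -2.6, 2.1]
opening: 0.001
```

```bash
python3 -m jog '[[0,[2,0,0],[0,0,0]],[0,[0,0,0],[0,0,0]],[0,[0,0,0],[0,0,0]]]'
python3 -m jog '[[0,[1.5,0,0],[0,0,0]],[0,[0,0,0],[0,0,0]],[0,[0,0,0],[0,0,0]]]'
python3 -m jog '[[0,[1.5,0,0],[0,0,0]],[0,[0,0,0],[0,0,0]],[0,[0,0,0],[0,0,0]]]'
```

```text
clock: 25.12
ee_pos: [0.5427, 0.3319, 0.0789]
orientation: [-0.0, 0.806, 0.592, 0.0]
ft_force: [-1.7, -2.3, 1.3]
opening: -0.004
clock: 25.37
ee_pos: [0.5428, 0.3322, 0.0789]
orientation: [0.0, 0.806, 0.592, -0.001]
ft_force: [-3.4, -7.4, 3.3]
opening: -0.002
clock: 25.62
ee_pos: [0.5428, 0.3322, 0.0789]
orientation: [0.001, 0.806, 0.592, -0.002]
ft_force: [-4.9, -11.8, 7.4]
opening: 0.001
```

```bash
python3 -m jog '[[0,[-6,0,0],[0,0,0]],[0,[-8,0,-5],[0,0,0]],[0,[-12,0,-20],[0,0,0]],[0,[-12,0,-25],[0,0,0]],[0,[-12,0,-25],[0,0,0]],[0,[-12,0,-15],[0,0,0]],[0,[-5,0,0],[0,0,0]],[0,[0,0,0],[0,0,0]]]'
python3 -m jog '[[0,[0,0,0],[0,0,0]],[0,[0,0,0],[0,0,0]],[0,[0,0,0],[0,0,0]],[0,[0,0,0],[0,0,0]]]'
python3 - <<'E'
from h import *
c,im=snap('wrist','w19.png');s,p,Rm=st();print(p.round(4),s['ft_force'])
for P in((.5234,.2733,.072),(.5248,.2735,.072)):print(proj(c,P))
E
```

```text
clock: 26.28
ee_pos: [0.5242, 0.2701, 0.1702]
orientation: [-0.0, 0.806, 0.592, 0.002]
ft_force: [0.1, 1.0, -0.1]
opening: 0.001
clock: 26.62
ee_pos: [0.5235, 0.2709, 0.1679]
orientation: [-0.0, 0.806, 0.593, -0.0]
ft_force: [-0.2, -0.4, 0.2]
opening: -0.001
[0.5235 0.2709 0.168 ] [-0.04736182  0.17167889  0.90142646]
[250.87324055 183.73659992]
[252.37995356 183.04396946]
```

View pics/w19.png

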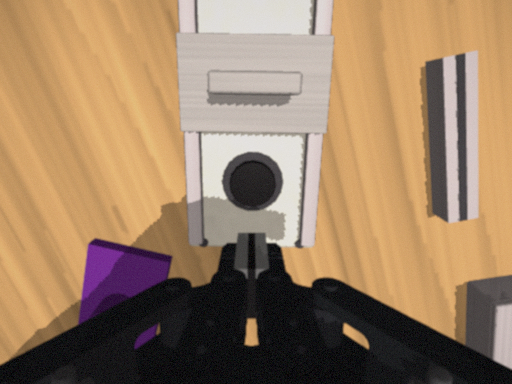

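```bash
python3 -m jog '[[0,[2.8,0.4,10],[0,0,0]],[0,[0,0,20],[0,0,0]],[0,[0,0,20],[0,0,0]],[0,[0,0,20],[0,0,0]],[0,[0,0,15],[0,0,0]],[0,[0,0,10],[0,0,0]],[0,[0,0,0],[0,0,0]],[0,[0,0,0],[0,0,0]]]'
python3 -m jog '[[0,[0,0,3],[0,0,0]],[0,[0,0,2],[0,0,0]],[0,[0,0,0],[0,0,0]],[0,[0,0,0],[0,0,0]]]'
python3 -m jog '[[0,[0,0,2],[0,0,0]],[0,[0,0,2],[0,0,0]],[0,[0,0,0],[0,0,0]]]'
python3 -m jog '[[0,[0,0,2],[0,0,0]],[0,[0,0,1],[0,0,0]],[0,[0,0,0],[0,0,0]]]'
```

```text
clock: 27.33
ee_pos: [0.5247, 0.2733, 0.0734]
orientation: [-0.0, 0.806, 0.592, -0.0]
ft_force: [0.6, 0.4, 0.2]
opening: 0.002
clock: 27.67
ee_pos: [0.5251, 0.2734, 0.0693]
orientation: [-0.0, 0.806, 0.592, 0.001]
ft_force: [0.2, -0.1, -0.8]
opening: -0.002
clock: 27.92
ee_pos: [0.5247, 0.2732, 0.0646]
orientation: [-0.0, 0.806, 0.592, 0.0]
ft_force: [0.5, 0.4, -0.1]
opening: -0.001
clock: 28.17
ee_pos: [0.5247, 0.2732, 0.0616]
orientation: [-0.0, 0.806, 0.592, 0.0]
ft_force: [-0.9, 0.8, -0.0]
opening: 0.001
```

```bash
for i in 1; do :; done; python3 -m jog '[[0,[0,0,2],[0,0,0]],[0,[0,0,1],[0,0,0]],[0,[0,0,0],[0,0,0]]]'
python3 -m jog '[[0,[0,0,2],[0,0,0]],[0,[0,0,1],[0,0,0]],[0,[0,0,0],[0,0,0]]]'
python3 -m jog '[[0,[0,0,2],[0,0,0]],[0,[0,0,1],[0,0,0]],[0,[0,0,0],[0,0,0]]]'
python3 -m jog '[[0,[0,0,1],[0,0,0]],[0,[0,0,1],[0,0,0]],[0,[0,0,0],[0,0,0]]]'
```

```text
clock: 28.42
ee_pos: [0.5248, 0.2732, 0.0586]
orientation: [-0.0, 0.806, 0.592, 0.0]
ft_force: [-0.9, 0.2, -0.6]
opening: 0.003
clock: 28.67
ee_pos: [0.5247, 0.2732, 0.0556]
orientation: [-0.0, 0.806, 0.592, 0.0]
ft_force: [-0.5, 0.1, -0.3]
opening: 0.005
clock: 28.92
ee_pos: [0.5248, 0.2732, 0.0526]
orientation: [-0.0, 0.806, 0.592, 0.0]
ft_force: [0.4, 0.3, -0.4]
opening: 0.002
clock: 29.17
ee_pos: [0.5249, 0.2733, 0.0509]
orientation: [-0.0, 0.806, 0.592, 0.0]
ft_force: [-0.6, 0.2, 0.6]
opening: 0.005
```

```bash
python3 -m jog '[[0,[0,0,2],[0,0,0]],[0,[0,0,2],[0,0,0]]]'
python3 -m jog '[[0,[0,0,2],[0,0,0]],[0,[0,0,2],[0,0,0]]]'
python3 -m jog '[[0,[0,0,1],[0,0,0]],[0,[0,0,0],[0,0,0]]]'
```

```text
clock: 29.33
ee_pos: [0.5249, 0.2733, 0.047]
orientation: [-0.0, 0.806, 0.592, 0.0]
ft_force: [-0.6, -0.2, 4.6]
opening: -0.002
clock: 29.5
ee_pos: [0.525, 0.2733, 0.0428]
orientation: [-0.0, 0.806, 0.592, 0.0]
ft_force: [-2.2, -0.5, 29.3]
opening: -0.004
clock: 29.67
ee_pos: [0.525, 0.2733, 0.0428]
orientation: [-0.0, 0.806, 0.592, 0.001]
ft_force: [-4.1, -1.7, 14.5]
opening: 0.001
```

```bash
python3 - <<'E'
from h import *
c,im=snap('side','s20.png');cv2.imwrite('pics/s20z.png',cv2.resize(im[60:180,170:320],None,fx=5,fy=5,interpolation=cv2.INTER_CUBIC))
E
```

```text
(no output)
```

View pics/s20z.png

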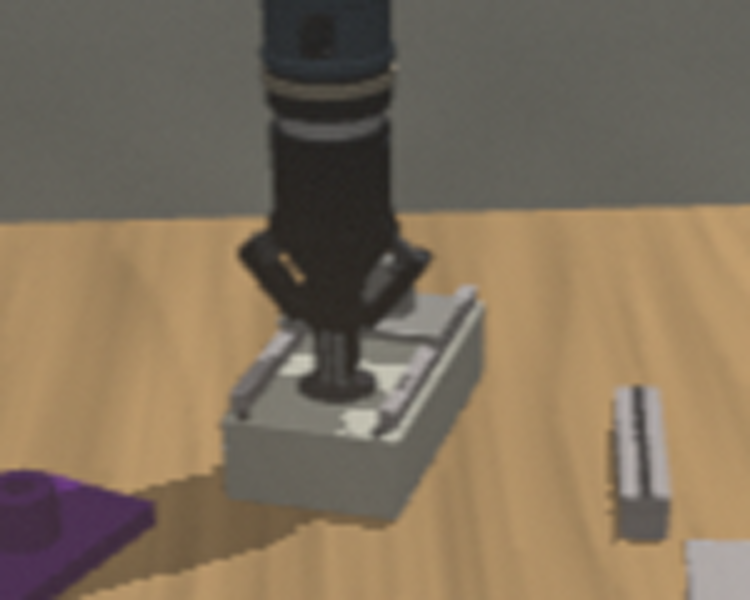

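```bash
python3 -m jog '[[0,[0,0,0.5],[0,0,0]],[0,[0,0,0],[0,0,0]],[0,[0,0,0],[0,0,0]]]'
python3 -m jog '[[0,[0,0,-5],[0,0,0]],[0,[0,0,-12],[0,0,0]],[0,[0,0,-20],[0,0,0]],[0,[0,0,-25],[0,0,0]],[0,[0,0,-25],[0,0,0]],[0,[0,0,-25],[0,0,0]],[0,[0,0,-15],[0,0,0]],[0,[0,0,0],[0,0,0]]]'
python3 -m jog '[[0,[-20,0,0],[0,0,0]],[0,[-25,0,0],[0,0,0]],[0,[-25,0,0],[0,0,0]],[0,[-10,0,0],[0,0,0]],[0,[0,0,0],[0,0,0]],[0,[0,0,0],[0,0,0]],[0,[0,0,0],[0,0,0]],[0,[0,0,0],[0,0,0]]]'
python3 - <<'E'
from h import *
c,im=snap('wrist','w21.png')
c,im=snap('side','s21.png');cv2.imwrite('pics/s21z.png',cv2.resize(im[100:300,140:360],None,fx=3.6,fy=3,interpolation=cv2.INTER_CUBIC)[:600])
c,im=snap('top','t21.png')
E
```

```text
clock: 29.97
ee_pos: [0.525, 0.2733, 0.0428]
orientation: [-0.0, 0.806, 0.592, 0.001]
ft_force: [-4.9, -2.8, 19.1]
opening: -0.0
clock: 30.63
ee_pos: [0.5265, 0.274, 0.1716]
orientation: [0.0, 0.806, 0.592, 0.003]
ft_force: [0.2, -0.4, 0.5]
opening: -0.002
clock: 31.3
ee_pos: [0.5014, 0.1977, 0.168]
orientation: [-0.0, 0.805, 0.593, 0.0]
ft_force: [0.1, 0.6, 0.2]
opening: -0.001
```

View pics/w21.png

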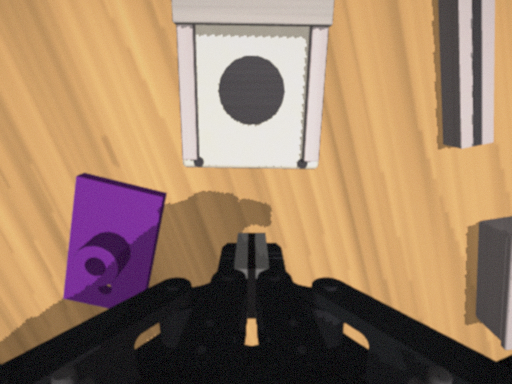

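View pics/s21z.png

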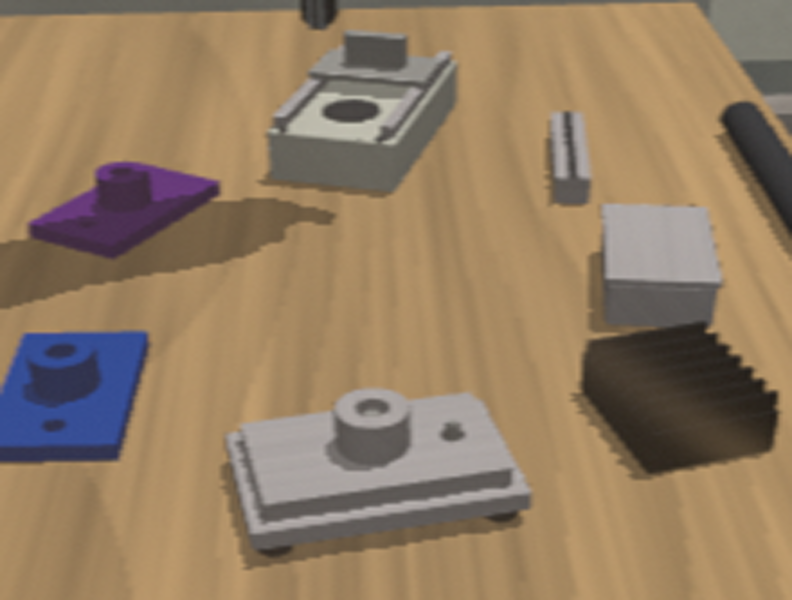

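View pics/t21.png

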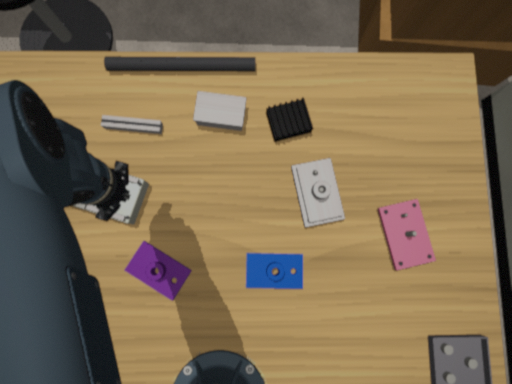

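```bash
python3 - <<'E'
from bench import ticket
print(ticket.sign_off())
E
```

```text
the job is handed in; nothing more can be done
None
```

I fitted the plate, opened the catch fully and pushed the button down, then handed the job in at about 31 s of the 64 s allowed.

**Plate:** I lowered the plate over the shaft and pin together with no side contact until it met the seat. Contact came where I expected it, about 10 N at most, and then I let go. The last side and top pictures show it lying flat with the pin in its hole.

**Catch:** I pushed it with closed fingers until it stopped moving while the force rose to about 13 N. That was within about a millimetre of the travel I had worked out for full opening. The last pictures show it still open.

**Button:** I pressed it after opening the catch. It stopped hard after about 10 mm of travel, with a brief 29 N peak. It looks flush and uncovered in the last wrist picture.

**Other objects:** The box, amplifier, profile and look-alikes look unmoved in the last top view.

**What didn't go to plan:**
- **Fingertip height:** The fingertips sat roughly 30 mm higher than the given tool data says. My first grip therefore closed in the air above the hub, with no force on the plate. I corrected the height from the side camera and gripped again.
- **Wrist joint limit:** The last joint reached its range limit on the way to the release unit, which stopped the move short and tilted the tool. I turned the wrist the other way and carried on, touching nothing. The joint read 3.141 against the stated limit of 3.14, so I can't rule out that this counts as reaching the end of its range.

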